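# Prime the slot mortiser's oil pump until the indicator pin pops out

### The job

Oil the slides of the bench mortiser before use: with your fingertips, press the spring plunger of its hand oil pump down in full strokes, letting it spring right back up after each one, and keep pumping until the steel indicator pin on the oil distributor block pops fully out; then leave the plunger up. Only press on top of the knob, without gripping it or forcing it hard against its stop, do not touch the pin, and leave the things lying around where they are.

Things in the scene. Friction and masses are not known exactly. Their poses are not given: they have to be found in the camera images.
- knob_top (a point): Centre of the top of the pump plunger's black mushroom knob (36 mm across, 16 mm thick, slightly domed, on a 12 mm steel rod): press here. 212 mm above the bench with the plunger up; sinks straight down with it. Its z axis points up, its x axis away from the pump's front, over the machine. Below it the rod enters an aluminium guide boss whose top is 163 mm above the bench.
- plunger_down (a joint): How far the plunger is pressed in, m: 0 up, 0.022 at its bottom stop. Its spring pushes up with 5 N at the top, 12 N at the bottom; pumping adds about 3 N. Let go, it comes up by itself in about half a second. A full stroke moves the pin out by about 4.5 mm (a shorter one less; the first may differ by 1 to 2 mm). Pressing on after the pin is out does no harm.
- pin_out (a joint): How far the indicator pin stands out of its rest position, m: 0 to 0.024. It starts between 0 and 0.008, stays where each stroke leaves it, and from about 0.018 its own spring throws it out to the end stop at 0.024. Three to five full strokes are needed, more if they are short.
- indicator_pin: Plain upright steel pin, 10 mm across, in a hexagonal steel gland on the +y end of the aluminium distributor block (46 x 90 mm, top 106 mm above the bench). Origin at its tip: 122 mm above the bench fully in (2 mm proud of the gland), 146 mm fully out. It stands 22 mm to +x and 212 mm to +y of the knob, in the axes of knob_top. To be watched, not touched.
- pump_plunger: The moving plunger of the pump (rod and knob); origin at the centre of the knob's top, same point as knob_top.
- oiler_center (a point): Bystander: white squeeze oil bottle with a black spout, 54 mm across, 148 mm tall, standing on the bench beside the pump; this point is on its axis, 50 mm up.
- offcut_center (a point): Bystander: pine offcut 45 x 130 x 22 mm lying on the bench in front of the distributor; its centre.
- try_square_center (a point): Bystander: try square lying on the bench: wooden stock 20 x 115 x 18 mm, whose centre this is, and a steel blade 160 mm long to its +x side.
- screwdriver_grip (a point): Bystander: black-handled screwdriver 190 mm long lying on the bench; the middle of its handle.
- mortiser: The whole fixed machine; origin on the bench under the plunger's axis, x away from the pump's front. In these axes: white oil reservoir and aluminium head (96 x 128 mm, top 147 mm) under the knob; black filler cap 48 mm across, top 161 mm, 63 mm to +y of the knob; sliding table with clamps at x 65 to 235 mm, up to 160 mm high; motor at x 325 to 490 mm, up to 206 mm high.

How it is judged:
On the way, in this order (a step that is already met when the one before it is completed fails the run):
1. the plunger is pressed well down (value of joint plunger_down above 0.014 m).
2. the plunger springs back up (value of joint plunger_down below 0.004 m).
3. the plunger is pressed well down again (value of joint plunger_down above 0.014 m).
4. pumping has thrown the indicator pin fully out (value of joint pin_out above 0.0228 m), for 0.2 s.
At the end, for the whole second after the job is handed in: The indicator pin stands fully out (within 1.2 mm of its 24 mm end stop) and the plunger is let up (within 2 mm of the top) (value of joint pin_out above 0.0228 m and value of joint plunger_down below 0.002 m); the robot touches nothing.
It fails at once if the indicator pin is touched (more than 0.5 N) (contact force between any of the fingers, the arm and indicator_pin above 0.5 N).
It fails at once if the knob is gripped (over 32 N on it short of the bottom stop, where pressing takes at most 15 N) or forced against its stop (over 60 N) (contact force between the fingers and pump_plunger above 60 N or (contact force between the fingers and pump_plunger above 32 N and value of joint plunger_down below 0.018 m)).
It fails at once if a bystander (oil bottle, offcut, try square, screwdriver) is lifted, carried or pushed more than 25 mm away (distance of any of oiler_center, offcut_center, try_square_center, screwdriver_grip from where it was at the start of the episode above 0.025 m).
It also fails if it takes over 42 s, if anything falls off the work surface, if the arm or the gripper's body presses on something with over 40 N, if the wrist force passes 120 N, or if a joint passes its speed limit or range.

### The arm

A 6-joint arm with a two-finger parallel gripper is mounted at the origin on the work surface. World frame = base frame: x ahead of the robot, y to its left, z up, the work surface at z = 0. Lengths are in m, angles in rad, forces in N, time in s.
With the tool pointing down it reaches from about 0.35 to 0.975 m from the base axis. Payload 4.9 kg.
Tool frame: the origin (TCP) lies on the centre line of the jaws, within the pads' length; the fingertips stand 22 mm ahead of it and the grasp point (between the pads) lies 3 mm ahead of it (manip.tcp_to_tips is the distance from the TCP to the fingertips, in m); z points along the fingers, x is the direction in which the jaws open and shut, and the axes are right-handed (so a half turn about z gives the same grasp; the last joint's range is limited). The gripper opens to 85 mm and grips with 20 to 120 N. Pads are 22 mm wide; open, the fingers measure 114 mm over their backs; the gripper's body (76 mm by 85 mm) begins 54 mm behind the grasp point. The pads swing forward as they close: fully open they stand 13 mm farther back than shut.
Start: joints at [-1.291, 0.053, 1.613, -0, 1.476, -0.119], TCP at [0.243, -0.576, 0.253] pointing down, gripper open.
Joint ranges: [-3.01, 3.01], [-1.01, 2.22], [0.06, 2.58], [-1.02, 4.17], [0.09, 2.62], [-3.14, 3.14]. Speed limits (rad/s): [2.57, 2.57, 3.14, 3.14, 3.14, 3.14].

### API

Orientations are given as a unit quaternion [w, x, y, z].
In Python, from plant import manip gives the robot as it stands.
- The arm moves only by the shell command python3 -m pendant 'ROWS'. ROWS is a JSON object of lists of equal length, an entry for each row: "linear": the shift along the tool's x, y, z in cm, a list of three; "rotation": the turn, a rotation vector about the tool's x, y, z in degrees, a list of three; "grip": the closure, from 0 (fully open) to 1 (shut). A call has exactly 10 rows; each row is the pose to reach, as a shift and turn from the pose commanded when the call began, along the tool's axes at that moment; what a row does not reach only later rows make up. A row lasts 1/12 s, in which the tool goes at most 41.7 mm and 7.16 degrees, less where a joint would pass 70% of its speed; a pose out of reach is approached as far as the arm can. A call with a gripper value outside its range is refused whole. The fingers move at their own pace and stop on an object; the grip force is fixed at half the most. Time passes only in rows, so rows that repeat a pose let the fingers close, or fill a call up. It gives the time, the measured TCP pose, the force and the opening at its end, in the units of the state.
- manip.state(): the state, without advancing time (a new reading comes with each control period).
- manip.grab_frame(name): name is "scene" or "top" or "wrist"; returns the picture (420x560x3 uint8, red, green, blue); there is no depth.
- manip.calibration(name): a dict with "fx", "fy", "cx", "cy" (pixels), "k1" (the pictures are not rectified: a ray, as slopes to the right and down, at radius r is drawn at 1 + k1 r^2 times it, then the intrinsics apply), "cam_to_world" (4x4, takes a point from camera to world coordinates). Camera axes: x right, y up, looking along -z (the intrinsics and any distortion apply to the point x, -y, -z); pixel columns grow to the right and rows downward; lengths in m; the calibration is good to about 2 mm. A picture is of the moment at which its call begins: read the wrist's pose just before it. calibration takes no time and is no camera call; for the wrist camera it gives the pose at the moment of the call.
- manip.job_done(): hands the job in, once; it reports no verdict.
The state is a dict: "time": time; "joint_pos": joint angles; "joint_vel": joint speeds; "joint_efforts": joint torques, N m; "tool_pos": TCP position; "tool_rot": TCP orientation; "contact_force": force on the tool from outside, world axes, zero at the start; "ft_torque": the same for the moment, N m; "gripper_width": opening from 0.0 (shut) to 1.0 (fully open).
Only numpy, scipy, OpenCV 4.12 (cv2) and the standard library are available. Lean on these libraries where they do the work, as an engineer would, in place of code of your own. Each camera call takes 0.05 s, during which the arm holds its last target. There are 200 camera calls.

## Working session

There is one attempt and no reset: what is moved stays moved. The work goes in short steps, Python scripts to look and compute and a shell command to move; the robot and the scene stay as the last step left them, time stands still between calls to the robot, and variables do not carry over. Pictures are saved under pics/ and viewed, about 8 in all and at most 12, crops included, and the job is handed in when it is done.

```bash
mkdir -p pics; cat > h.py <<'E'
import numpy as np, cv2
from plant import manip
from scipy.spatial.transform import Rotation as R
def ray(c,u,v):
    x=(u-c["cx"])/c["fx"]; y=(v-c["cy"])/c["fy"]
    K=np.array([[1,0,0],[0,1,0],[0,0,1.]])
    # undistort
    p=cv2.undistortPoints(np.array([[[x,y]]],float),K,np.array([c["k1"],0,0,0.]))[0,0]
    T=np.array(c["cam_to_world"]); d=T[:3,:3]@np.array([p[0],-p[1],-1]); return T[:3,3],d
def atz(c,u,v,z):
    o,d=ray(c,u,v); return o+d*(z-o[2])/d[2]
def proj(c,P):
    T=np.array(c["cam_to_world"]); q=T[:3,:3].T@(np.array(P)-T[:3,3]); x=q[0]/-q[2]; y=-q[1]/-q[2]
    s=1+c["k1"]*(x*x+y*y); return c["fx"]*x*s+c["cx"],c["fy"]*y*s+c["cy"]
def save(n,f,crop=None,s=1):
    im=manip.grab_frame(n)[:,:,::-1]
    if crop: im=im[crop[1]:crop[3],crop[0]:crop[2]]
    cv2.imwrite("pics/"+f,cv2.resize(np.ascontiguousarray(im),None,fx=s,fy=s,interpolation=cv2.INTER_CUBIC))
E
python3 - <<'E'
from h import *
for n in("top","scene"): save(n,n+"0.png",None,1.4); c=manip.calibration(n); print(n,np.round(c["cam_to_world"],3).tolist(),c["fx"],c["k1"])
s=manip.state(); print(s["time"],s["tool_pos"],s["tool_rot"],s["contact_force"],manip.tcp_to_tips)
E
```

```text
top [[-0.002, 0.992, -0.123, 0.399], [-1.0, -0.003, -0.011, 0.15], [-0.011, 0.123, 0.992, 0.976], [0.0, 0.0, 0.0, 1.0]] 384.6672096705029 -0.013045527813601857
scene [[0.336, -0.495, 0.801, 1.351], [0.942, 0.177, -0.286, -0.138], [-0.001, 0.851, 0.526, 0.717], [0.0, 0.0, 0.0, 1.0]] 464.36459493097516 0.0012063367363551844
0.1 [ 0.24255199 -0.57543985  0.2521517 ] [-6.10749917e-04  8.33157593e-01 -5.53034830e-01 -7.27662400e-04] [-0.46569006  0.92592728 -0.64891126] 0.022
```

View pics/top0.png

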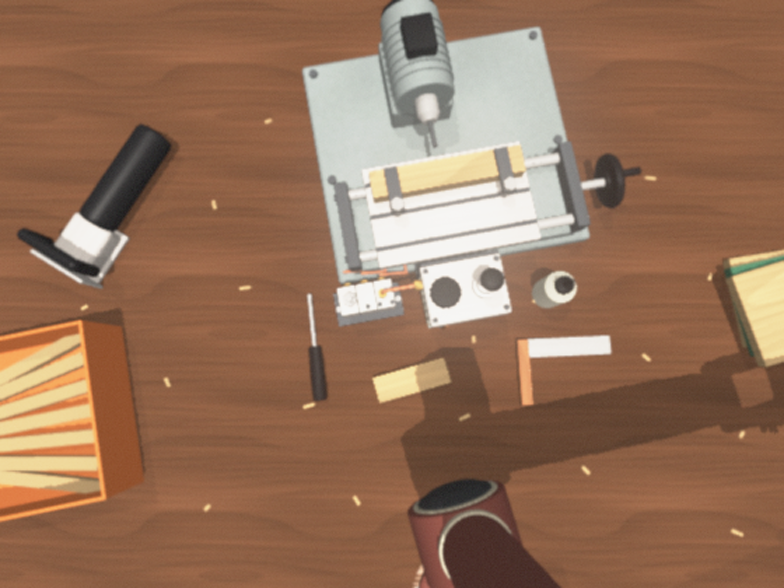

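View pics/scene0.png

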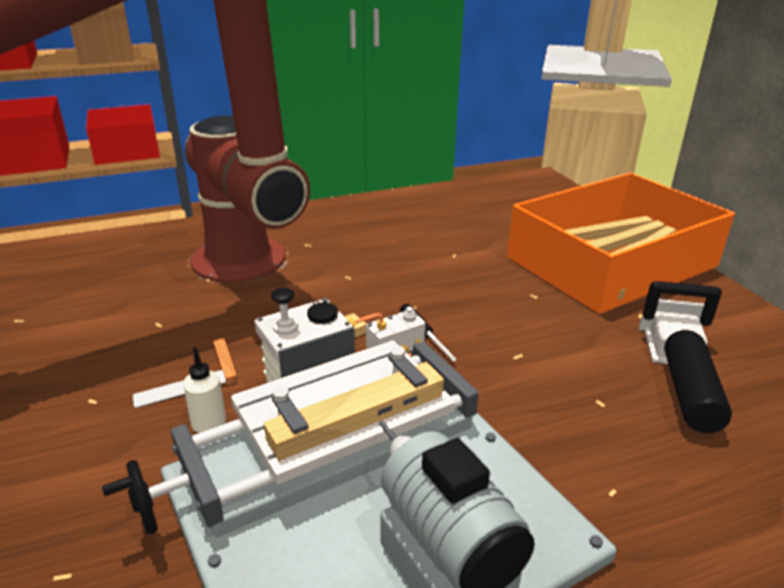

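The top view shows the knob near (491,279), the filler cap at (446,292) and the bottle at (560,288), with the distributor at (368,300). The scene view shows the knob at (283,296) and the pin gland around (409,312). I'll enlarge both.

```bash
python3 - <<'E'
from h import *
a=manip.grab_frame("top")[170:240,230:420,::-1]; b=manip.grab_frame("scene")[195:265,170:360,::-1]
cv2.imwrite("pics/c1.png",cv2.resize(np.vstack([a,b]),None,fx=4,fy=4,interpolation=cv2.INTER_CUBIC))
t=manip.calibration("top");s=manip.calibration("scene")
k=atz(t,491/1.4,279/1.4,.212);k2=atz(s,283/1.4,296/1.4,.212);print(k,k2)
print("cap",atz(t,446/1.4,292/1.4,.161),atz(s,323/1.4,313/1.4,.161))
E
```

```text
[0.52372284 0.00529417 0.212     ] [0.53921352 0.00259008 0.212     ]
cap [0.51222637 0.06472007 0.161     ] [0.52734712 0.06435112 0.161     ]
```

View pics/c1.png

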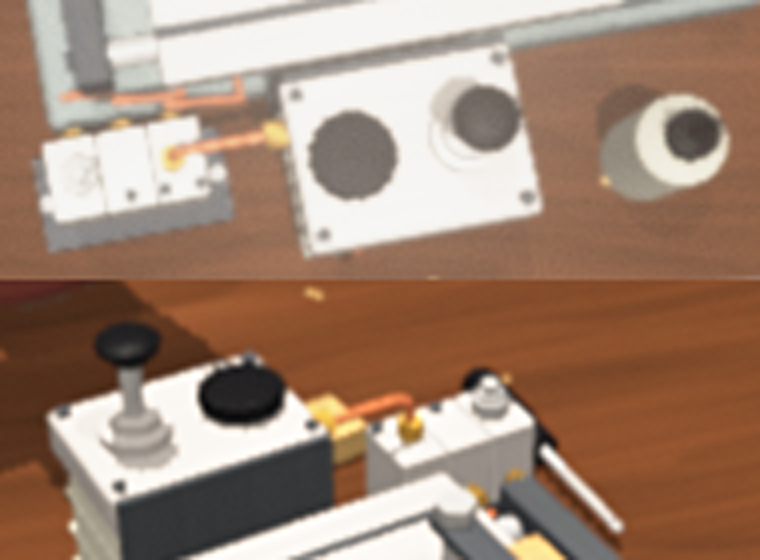

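```bash
python3 - <<'E'
from h import *
t=manip.calibration("top");s=manip.calibration("scene")
print({k:t[k] for k in("fx","fy","cx","cy")},{k:s[k] for k in("fx","fy","cx","cy")})
def tri(a,b):
    o1,d1=ray(t,*a);o2,d2=ray(s,*b);d1/=np.linalg.norm(d1);d2/=np.linalg.norm(d2)
    A=sum(np.eye(3)-np.outer(d,d) for d in(d1,d2));B=sum((np.eye(3)-np.outer(d,d))@o for o,d in((o1,d1),(o2,d2)))
    p=np.linalg.solve(A,B);return p.round(4),np.linalg.norm(np.cross(p-o1,d1)).round(4)*2
T=lambda x,y:(230+x/4,170+y/4); S=lambda x,y:(170+x/4,195+(y-280)/4)
print("knob",tri(T(486,117),S(128,342)))
print("cap",tri(T(352,155),S(242,391)))
print("headscrew +x-y",tri(T(498,58),S(120,487)), "screw -x -y",tri(T(527,198),S(63,411)))
print("plate corner bolt",tri((533/1.4,35/1.4),(596/1.4,541/1.4)),tri((313/1.4,74/1.4),(0,0)))
print("sq", tri((610/1.4,354/1.4),(134/1.4,404/1.4)), "chuteblack",tri(T(693,133),(198/1.4,350/1.4)))
print(proj(t,atz(t,300,100,.1)))
p=manip.state()["tool_pos"];print(proj(t,[0,0,0]),proj(s,[0,0,0]),proj(t,p))
E
```

```text
{'fx': 384.6672096705029, 'fy': 384.6672096705029, 'cx': 274.6600359668456, 'cy': 214.5399035962244} {'fx': 464.36459493097516, 'fy': 464.36459493097516, 'cx': 270.3526603024899, 'cy': 210.1610512348967}
knob (array([0.5251, 0.0037, 0.2059]), np.float64(0.0024))
cap (array([0.5131, 0.0663, 0.1539]), np.float64(0.0022))
headscrew +x-y (array([ 0.5676, -0.0149,  0.1461]), np.float64(0.0028)) screw -x -y (array([ 0.4901, -0.0289,  0.1477]), np.float64(0.0014))
plate corner bolt (array([0.99  , 0.0427, 0.2251]), np.float64(0.2872)) (array([ 0.6135, -0.0227,  0.6492]), np.float64(0.446))
sq (array([ 0.422 , -0.249 , -0.0181]), np.float64(0.0068)) chuteblack (array([ 0.5264, -0.1268,  0.1365]), np.float64(0.0048))
(np.float64(300.0), np.float64(100.00000000000003))
(np.float64(341.96040966951875), np.float64(429.53974927276016)) (np.float64(169.92202778131804), np.float64(184.25659107321346)) (np.float64(676.6014511315968), np.float64(346.8787139585454))
```

```bash
python3 -m pendant '{"linear":[[-2,-2,-3],[-4,-5,-5],[-7,-8,-7],[-10,-11,-8],[-12.5,-14,-8],[-15,-17,-8],[-17.5,-20,-8],[-19.5,-22,-8],[-21,-24,-8],[-21,-24,-8]],"rotation":[[0,0,0],[0,0,0],[0,0,0],[0,0,0],[0,0,0],[0,0,0],[0,0,0],[0,0,0],[0,0,0],[0,0,0]],"grip":[1,1,1,1,1,1,1,1,1,1]}'
python3 -m pendant '{"linear":[[-2,-2,0],[-4,-5,0],[-7,-8,0],[-10,-11,0],[-12.5,-14,0],[-15,-17,0],[-17,-19,0],[-18,-20.5,0],[-18,-20.5,0],[-18,-20.5,0]],"rotation":[[0,0,0],[0,0,0],[0,0,0],[0,0,0],[0,0,0],[0,0,0],[0,0,0],[0,0,0],[0,0,0],[0,0,0]],"grip":[1,1,1,1,1,1,1,1,1,1]}'
python3 - <<'E'
from h import *
s=manip.state(); print(s["time"],s["tool_pos"],s["tool_rot"],s["contact_force"],s["gripper_width"])
c=manip.calibration("wrist");print(np.round(c["cam_to_world"],4).tolist(),{k:c[k] for k in("fx","fy","cx","cy","k1")})
print(proj(c,[.525,.004,.212]))
save("wrist","w1.png",None,1.4)
E
```

```text
time: 1.03
tool_pos: [0.3838, -0.2859, 0.3335]
tool_rot: [-0.001, 0.835, -0.551, 0.0]
contact_force: [-0.2, -1.4, -0.1]
gripper_width: -0.003
time: 1.87
tool_pos: [0.5014, -0.0436, 0.3329]
tool_rot: [0.0, 0.834, -0.552, -0.0]
contact_force: [0.1, -0.7, -0.2]
gripper_width: -0.001
1.8667 [ 0.50142384 -0.0436371   0.3329209 ] [ 4.41455031e-04  8.33567062e-01 -5.52418019e-01 -3.01390970e-04] [ 0.05296736 -0.68586099 -0.22652859] -0.001241986141316693
[[0.3887, 0.8836, 0.2611, 0.5667], [-0.9214, 0.3725, 0.1113, -0.0156], [0.0011, -0.2838, 0.9589, 0.4525], [0.0, 0.0, 0.0, 1.0]] {'fx': 302.7958547747195, 'fy': 302.7958547747195, 'cx': 281.9217974457233, 'cy': 206.8432734105385, 'k1': -0.06855214951213433}
(np.float64(238.36405114602056), np.float64(158.03818612937923))
```

View pics/w1.png

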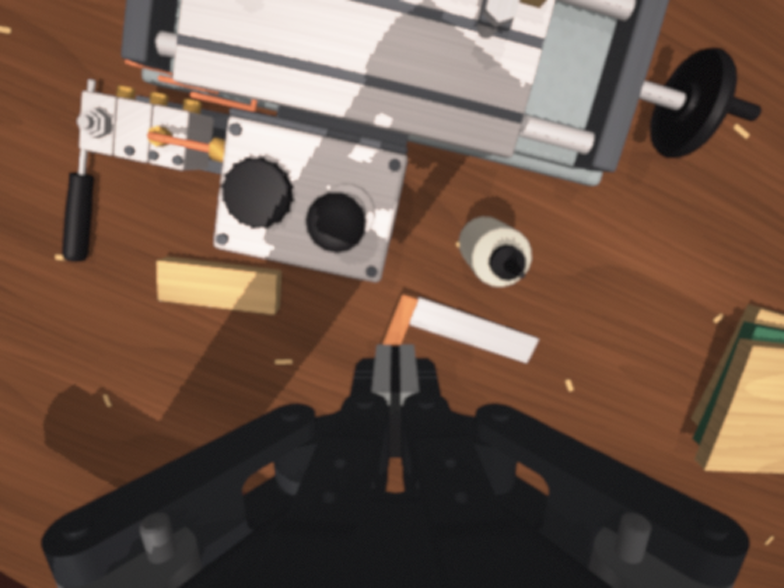

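The wrist view puts the knob at (335,222), i.e. native (239,159), within 1 px of the position predicted from (0.525, 0.004, 0.212). That confirms it, so I'll move above the knob.

```bash
python3 -m pendant '{"linear":[[-1.5,-2,1],[-3,-3.5,3],[-3.4,-4,5],[-3.4,-4,7],[-3.4,-4,8],[-3.4,-4,8.6],[-3.4,-4,8.6],[-3.4,-4,8.6],[-3.4,-4,8.6],[-3.4,-4,8.6]],"rotation":[[0,0,0],[0,0,0],[0,0,0],[0,0,0],[0,0,0],[0,0,0],[0,0,0],[0,0,0],[0,0,0],[0,0,0]],"grip":[1,1,1,1,1,1,1,1,1,1]}'
python3 - <<'E'
from h import *
s=manip.state(); print(s["time"],s["tool_pos"],s["contact_force"])
a=manip.grab_frame("wrist")[90:300,140:420,::-1];b=manip.grab_frame("scene")[150:290,130:410,::-1]
cv2.imwrite("pics/w2.png",cv2.resize(np.vstack([a,b]),None,fx=1.7,fy=1.7,interpolation=cv2.INTER_CUBIC))
E
```

```text
time: 2.75
tool_pos: [0.5256, 0.0027, 0.249]
tool_rot: [-0.001, 0.833, -0.553, 0.001]
contact_force: [1.2, -0.1, -0.2]
gripper_width: 0.002
2.75 [0.52564809 0.00269977 0.24895964] [ 1.22773228 -0.12098743 -0.16256226]
```

View pics/w2.png

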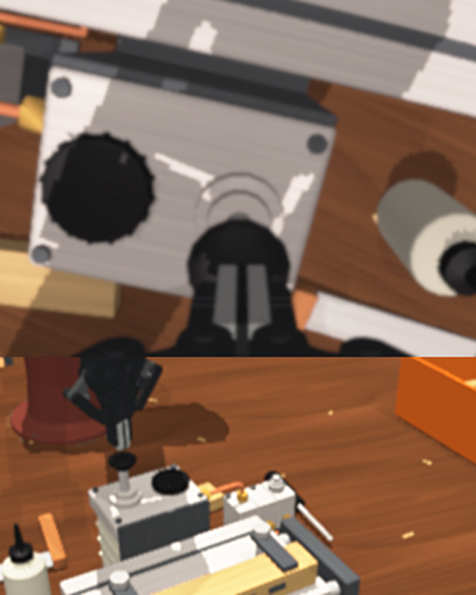

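The tips are centred over the knob with about a 15 mm gap. First stroke, cautiously, watching the force.

```bash
python3 -m pendant '{"linear":[[0,0,0.5],[0,0,1.0],[0,0,1.4],[0,0,1.8],[0,0,2.2],[0,0,2.6],[0,0,3.0],[0,0,3.3],[0,0,3.4],[0,0,3.4]],"rotation":[[0,0,0],[0,0,0],[0,0,0],[0,0,0],[0,0,0],[0,0,0],[0,0,0],[0,0,0],[0,0,0],[0,0,0]],"grip":[1,1,1,1,1,1,1,1,1,1]}'
```

```text
time: 3.68
tool_pos: [0.525, 0.0032, 0.2154]
tool_rot: [0.0, 0.833, -0.553, -0.0]
contact_force: [-5.9, 0.4, 12.7]
gripper_width: 0.005
```

```bash
python3 -m pendant '{"linear":[[0,0,0.1],[0,0,0.2],[0,0,0.2],[0,0,-0.5],[0,0,-1.5],[0,0,-2.5],[0,0,-3],[0,0,-3],[0,0,-3],[0,0,-3]],"rotation":[[0,0,0],[0,0,0],[0,0,0],[0,0,0],[0,0,0],[0,0,0],[0,0,0],[0,0,0],[0,0,0],[0,0,0]],"grip":[1,1,1,1,1,1,1,1,1,1]}'
python3 - <<'E'
from h import *
save("scene","s1.png",(170,195,360,300),4)
E
```

```text
time: 4.52
tool_pos: [0.5245, 0.0032, 0.2422]
tool_rot: [0.0, 0.833, -0.553, -0.001]
contact_force: [-0.4, 0.8, 0.2]
gripper_width: -0.003
```

View pics/s1.png

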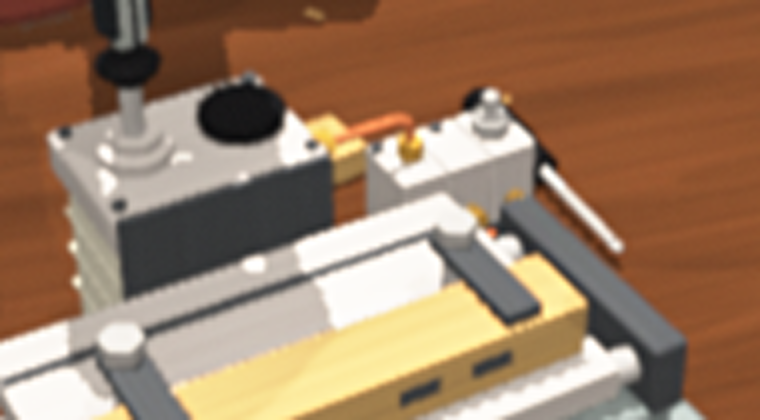

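Plunger back up, pin slightly higher (tip about 1.5 px up, roughly 4–5 mm). Continuing with two calls per stroke.

```bash
Z='see rows'; python3 -m pendant '{"linear":[[0,0,0.4],[0,0,0.8],[0,0,1.2],[0,0,1.6],[0,0,2.0],[0,0,2.4],[0,0,2.8],[0,0,3.1],[0,0,3.2],[0,0,3.2]],"rotation":[[0,0,0],[0,0,0],[0,0,0],[0,0,0],[0,0,0],[0,0,0],[0,0,0],[0,0,0],[0,0,0],[0,0,0]],"grip":[1,1,1,1,1,1,1,1,1,1]}'
python3 -m pendant '{"linear":[[0,0,-0.8],[0,0,-1.6],[0,0,-2.4],[0,0,-3.2],[0,0,-3.2],[0,0,-3.2],[0,0,-3.2],[0,0,-3.2],[0,0,-3.2],[0,0,-3.2]],"rotation":[[0,0,0],[0,0,0],[0,0,0],[0,0,0],[0,0,0],[0,0,0],[0,0,0],[0,0,0],[0,0,0],[0,0,0]],"grip":[1,1,1,1,1,1,1,1,1,1]}'
```

```text
time: 5.4
tool_pos: [0.5249, 0.0031, 0.2132]
tool_rot: [0.0, 0.833, -0.553, -0.0]
contact_force: [-6.3, 0.3, 10.2]
gripper_width: -0.001
time: 6.23
tool_pos: [0.5247, 0.0031, 0.2427]
tool_rot: [0.0, 0.833, -0.553, -0.0]
contact_force: [0.3, -0.6, 0.5]
gripper_width: 0.002
```

```bash
python3 -m pendant '{"linear":[[0,0,0.4],[0,0,0.8],[0,0,1.2],[0,0,1.6],[0,0,2.0],[0,0,2.4],[0,0,2.8],[0,0,3.1],[0,0,3.2],[0,0,3.2]],"rotation":[[0,0,0],[0,0,0],[0,0,0],[0,0,0],[0,0,0],[0,0,0],[0,0,0],[0,0,0],[0,0,0],[0,0,0]],"grip":[1,1,1,1,1,1,1,1,1,1]}'
python3 -m pendant '{"linear":[[0,0,-0.8],[0,0,-1.6],[0,0,-2.4],[0,0,-3.2],[0,0,-3.2],[0,0,-3.2],[0,0,-3.2],[0,0,-3.2],[0,0,-3.2],[0,0,-3.2]],"rotation":[[0,0,0],[0,0,0],[0,0,0],[0,0,0],[0,0,0],[0,0,0],[0,0,0],[0,0,0],[0,0,0],[0,0,0]],"grip":[1,1,1,1,1,1,1,1,1,1]}'
python3 - <<'E'
from h import *
save("scene","s3.png",(260,195,320,240),10)
E
```

```text
time: 7.07
tool_pos: [0.5251, 0.0031, 0.2132]
tool_rot: [0.0, 0.833, -0.553, 0.0]
contact_force: [-6.2, -0.2, 10.4]
gripper_width: -0.0
time: 7.9
tool_pos: [0.5247, 0.0032, 0.2427]
tool_rot: [0.0, 0.833, -0.553, -0.0]
contact_force: [-0.2, 0.5, 0.6]
gripper_width: 0.001
```

View pics/s3.png

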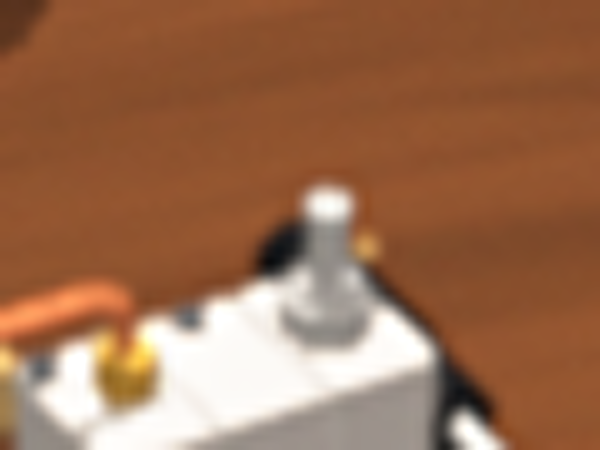

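The pin now stands well out (tip at (328,205) in the crop). An extra stroke is harmless. If the tip doesn't move after it, the pin is at its end stop.

```bash
python3 -m pendant '{"linear":[[0,0,0.4],[0,0,0.8],[0,0,1.2],[0,0,1.6],[0,0,2.0],[0,0,2.4],[0,0,2.8],[0,0,3.1],[0,0,3.2],[0,0,3.2]],"rotation":[[0,0,0],[0,0,0],[0,0,0],[0,0,0],[0,0,0],[0,0,0],[0,0,0],[0,0,0],[0,0,0],[0,0,0]],"grip":[1,1,1,1,1,1,1,1,1,1]}'
python3 -m pendant '{"linear":[[0,0,-0.8],[0,0,-1.6],[0,0,-2.4],[0,0,-3.2],[0,0,-3.8],[0,0,-4.2],[0,0,-4.2],[0,0,-4.2],[0,0,-4.2],[0,0,-4.2]],"rotation":[[0,0,0],[0,0,0],[0,0,0],[0,0,0],[0,0,0],[0,0,0],[0,0,0],[0,0,0],[0,0,0],[0,0,0]],"grip":[1,1,1,1,1,1,1,1,1,1]}'
python3 - <<'E'
from h import *
b=cv2.imread("pics/s3.png")
save("scene","s4.png",(260,195,320,240),10)
a=cv2.imread("pics/s4.png")
save("scene","s4k.png",(180,190,240,235),10)
cv2.imwrite("pics/cmp.png",cv2.resize(np.hstack([b,a,cv2.imread("pics/s4k.png")]),None,fx=.44,fy=.44))
s=manip.calibration("scene")
P=np.array([.5245,.003])+R.from_euler("z",10.2,degrees=True).as_matrix()[:2,:2]@[.022,.212]
for z in(.122,.140,.146): print(z,proj(s,[*P,z]))
E
```

```text
time: 8.78
tool_pos: [0.5251, 0.0031, 0.2132]
tool_rot: [0.0, 0.833, -0.553, 0.0]
contact_force: [-5.7, 1.1, 10.7]
gripper_width: -0.0
time: 9.62
tool_pos: [0.5247, 0.0032, 0.2525]
tool_rot: [0.0, 0.833, -0.553, -0.001]
contact_force: [0.4, 0.5, -0.4]
gripper_width: 0.003
0.122 (np.float64(291.6441934939396), np.float64(221.3592843726593))
0.14 (np.float64(291.82690320246286), np.float64(214.86903951973542))
0.146 (np.float64(291.88852315467193), np.float64(212.68024689292398))
```

View pics/cmp.png

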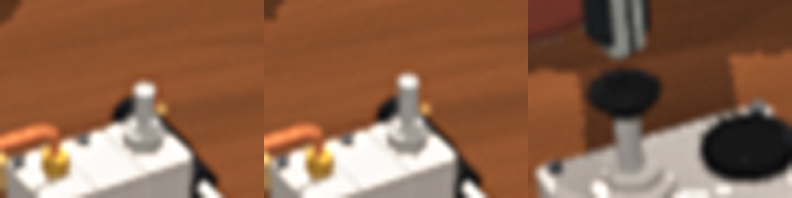

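The extra stroke raised the tip another 2 px or so (5–6 mm), so the pin wasn't fully out before. One more stroke should show whether it has stopped moving.

```bash
python3 -m pendant '{"linear":[[0,0,0.8],[0,0,1.4],[0,0,2.0],[0,0,2.4],[0,0,2.8],[0,0,3.2],[0,0,3.6],[0,0,4.0],[0,0,4.2],[0,0,4.2]],"rotation":[[0,0,0],[0,0,0],[0,0,0],[0,0,0],[0,0,0],[0,0,0],[0,0,0],[0,0,0],[0,0,0],[0,0,0]],"grip":[1,1,1,1,1,1,1,1,1,1]}'
python3 -m pendant '{"linear":[[0,0,-0.8],[0,0,-1.6],[0,0,-2.4],[0,0,-3.2],[0,0,-4.2],[0,0,-5.2],[0,0,-6],[0,0,-6],[0,0,-6],[0,0,-6]],"rotation":[[0,0,0],[0,0,0],[0,0,0],[0,0,0],[0,0,0],[0,0,0],[0,0,0],[0,0,0],[0,0,0],[0,0,0]],"grip":[1,1,1,1,1,1,1,1,1,1]}'
python3 - <<'E'
from h import *
save("scene","s5.png",(260,195,320,240),10)
a=cv2.imread("pics/s4.png");b=cv2.imread("pics/s5.png");c=cv2.imread("pics/s3.png")
f=lambda i:cv2.cvtColor(i,6)[150:300,290:380].astype(np.float32)
print("shift s3->s4",cv2.phaseCorrelate(f(c),f(a)),"s4->s5",cv2.phaseCorrelate(f(a),f(b)),"absdiff",abs(f(c)-f(a)).mean(),abs(f(a)-f(b)).mean())
save("scene","s5k.png",(180,190,240,235),10)
cv2.imwrite("pics/cmp2.png",cv2.resize(np.hstack([a,b,cv2.imread("pics/s5k.png")]),None,fx=.44,fy=.44))
E
```

```text
time: 10.55
tool_pos: [0.5248, 0.0031, 0.2127]
tool_rot: [0.0, 0.833, -0.553, -0.0]
contact_force: [-5.9, 0.4, 11.6]
gripper_width: -0.005
time: 11.38
tool_pos: [0.5248, 0.0031, 0.2708]
tool_rot: [0.0, 0.833, -0.553, -0.0]
contact_force: [0.3, -0.4, -0.7]
gripper_width: -0.004
shift s3->s4 ((0.019064033219713394, 0.013364775380992455), 0.9297493459913466) s4->s5 ((-0.02896882201906692, 0.006532384082134968), 0.9944771441706904) absdiff 15.547334 0.5525926
```

View pics/cmp2.png

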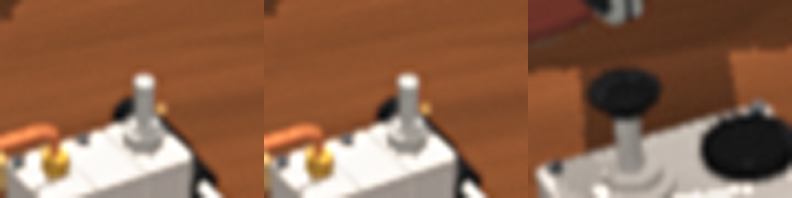

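The last stroke left the pin unchanged (mean difference 0.55, against 15.5 for the stroke before), so it is at its end stop. The plunger is up and the fingers are well clear.

```bash
python3 -c "
from plant import manip
manip.job_done()"
```

```text
the job is handed in; nothing more can be done
```

I pumped the oiler with shut fingertips in five strokes of about 19–21 mm, lifting clear after each one, and handed the job in. The clock read about 11.4 s after the last move, out of 42 s allowed.

**Pin:** It was thrown out on the fourth stroke. The fifth left it unmoved in the picture (mean difference 0.55 grey levels, against 15.5 for the fourth), so I take it to be at its end stop.

**Plunger and arm:** In the last picture the plunger is up. The fingertips are about 37 mm above the knob and the measured force is about zero.

**Forces:** I read the force at the end of each downstroke, and it was 10–13 N vertical. It also showed about 6 N sideways that I can't explain, still well under the limits. The first stroke's extra 2 mm push came after its reading, so it wasn't measured.

**Checks that disagreed or fell short:**
- **Scene camera:** it placed the knob about 15 mm further out in x than the top camera at the known height. The wrist camera agreed within 1 px with the triangulated position I used.
- **Image shift test:** a phase-correlation check on the pin showed no shift even when the pin had clearly moved. I relied on the picture difference and on viewing instead.
- **Bystanders:** I didn't check them separately at the end; the fingers stayed above the knob throughout the pumping.

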